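# Bleed down an air receiver through its ball valve and solenoid override

## Robot

A 7-joint arm with a two-finger parallel gripper is mounted at the origin on a cart in front of the work surface, level with it; the furniture and walls round the work are solid. World frame = base frame: x ahead of the robot, y to its left, z up, the work surface at z = 0. Lengths are in m, angles in rad, forces in N, time in s.
With the tool pointing down it reaches from about 0.425 to 0.925 m from the base axis. Payload 6.8 kg.
Tool frame: the origin (TCP) lies at the very end of the fingers, on their centre line; the grasp point (between the pads) lies 19 mm behind it; z points along the fingers, y is the line along which they close (so a half turn about z gives the same grasp; the last joint's range is limited). The gripper opens to 85 mm and grips with 20 to 120 N. Pads are 22 mm wide; open, the fingers measure 114 mm over their backs; the gripper's body (76 mm by 85 mm) begins 54 mm behind the grasp point. The pads swing forward as they close: fully open they stand 13 mm farther back than shut.
Start: joints at [1.175, 0.477, 0.022, 1.555, -0.011, 1.109, -0.083], TCP at [0.192, -0.647, 0.231] pointing down, gripper open.
Joint ranges: [-2.96, 2.96], [-0.34, 2.1], [-1.41, 1.46], [0.24, 2.44], [-1.37, 4.51], [0.17, 1.92], [-2.96, 2.96]. Speed limits (rad/s): [2.39, 2.39, 3.14, 3.14, 3.14, 3.14, 3.14].

## Interface

Orientations are given as a unit quaternion [w, x, y, z].
In Python, from station import get_obs, read_camera, hand_in gives the robot as it stands.
- The arm moves only by the tool arm_command, never from a script. Its argument "commands" is one flat list of numbers, 7 for each row, row after row: the shift along the tool's x, y, z in m, then the turn, a rotation vector about the tool's x, y, z in degrees, then the opening, from 0 (shut) to 1 (fully open). In form: [tx, ty, tz, rx, ry, rz, fingers, tx, ty, tz, rx, ry, rz, fingers, ...]. A call has 1 to 8 rows; each row is the pose to reach, as a shift and turn from the pose commanded when the call began, along the tool's axes at that moment; what a row does not reach only later rows make up. A row lasts 1/10 s, in which the tool goes at most 50 mm and 8.59 degrees, less where a joint would pass 70% of its speed; a pose out of reach is approached as far as the arm can. A call with a gripper value outside its range is refused whole. The fingers move at their own pace and stop on an object; "force" is the grip in N (left out, the last holds). Time passes only in rows, so rows that repeat a pose let the fingers close. It gives the time, the measured TCP pose, the force, the opening and the grip force at its end, in the units of the state.
- get_obs(): the state, without advancing time (a new reading comes with each control period).
- read_camera(name): name is "scene" or "top" or "wrist"; returns a dict with "img" (480x640x3 uint8, red, green, blue), "camera_matrix" (3x3 intrinsics, pixels), "pose" (4x4, takes a point from camera to world coordinates). Camera axes: x right, y down, z forward; pixel columns grow to the right and rows downward; lengths in m; the calibration is good to about 2 mm. A picture is of the moment at which its call begins. There is no depth.
- hand_in(): hands the job in; it is judged then, once.
The state is a dict: "t": time; "q": joint angles; "joint_vel": joint speeds; "joint_torque": joint torques, N m; "eef_pos": TCP position; "tool_rot": TCP orientation; "contact_force": force on the tool from outside, world axes, zero at the start; "torque": the same for the moment, N m; "gripper_width": opening from 0.0 (shut) to 1.0 (fully open); "grasp_force": force on a finger pad.
Only numpy, scipy, OpenCV 4.12 (cv2) and the standard library are available. Lean on these libraries where they do the work, as an engineer would, in place of code of your own. Each camera call takes 0.05 s, during which the arm holds its last target. There are 200 camera calls.

## Task

Bleed the small air receiver unit on the bench before it is stripped: first turn the lever of its ball valve from shut to half open, midway between across the pipe and along the pipe, so that it vents gently. Then take the screwdriver out of the tool stand by its handle, put its blade down the hole in the solenoid valve's cap and press the recessed manual override button fully down without forcing it. Finish like that, with the gripper still holding the screwdriver and the button held down; do not press the button before the valve is half open, and leave the other tools in the stand and the things on the bench where they are.

Things in the scene. Friction and masses are not known exactly. Their poses are not given: they have to be found in the camera images.
- air_unit: Fixed unit on a 190 x 190 mm plate, top 8 mm up; origin mid-underside, on the bench; x to its back, y to its left, z up. Grey receiver (74 mm thick, 186 long) along y at x = +46 mm, gauge on it to 140 mm up. At x = -50 mm a pipe row along y: brass ball valve at y = +37 mm, solenoid valve with a grey cap (28 x 26 mm, holding the override) at y = -16 mm and a black coil (to 102 mm up) at y = -46 mm.
- valve_lever (a joint): Ball valve lever (rad): 0 = shut, across the pipe, pointing to the unit's front (-x); pi/2 = fully open, along the pipe, pointing to the unit's left (+y); half open = pi/4. It turns clockwise seen from above as it opens, stays where it is left, and takes about 0.25 N m. Starts shut or slightly open.
- valve_stem (a point): Point on the vertical turning axis of the lever, at the height of the middle of the sleeve (84 mm above the bench).
- lever_grip (a point): Middle of the black sleeve on the lever, 72 mm out from the turning axis, 84 mm above the bench; the sleeve is 56 mm long (44 to 100 mm from the axis), 15 mm wide, 11 mm thick, free below down to the plate or the bench. Its x axis points along the lever towards the stem.
- override (a joint): Travel of the recessed manual override button (m): 0 = out, 0.005 = fully down. Spring button, 2 N at first and 7 N when fully down; it pops back when let go.
- bore_mouth (a point): Centre of the mouth of the vertical bore in the solenoid valve's cap, 80 mm above the bench; bore 13 mm wide with a 2 mm chamfer at the mouth; the button's top lies 12 mm below the mouth and goes down 5 mm more.
- override_top (a point): Centre of the flat top of the override button (steel, 11.6 mm wide), on the axis of the bore; moves down with it.
- screwdriver: Amber-handled screwdriver, 90 g. Its y axis runs from blade to handle; blade 6 mm thick, y = -110 (tip) to +10 mm; handle y = +10 to +110 mm, 26 mm across x, 28 mm across z, flat-sided. Origin half way along, 14 mm beside the axis, which runs through (0, y, 14 mm). It stands tip down in the stand, handle 126 to 226 mm above the bench; lift it about 75 mm to clear the stand.
- blade_tip (a point): The point at the middle of the end of the screwdriver's blade.
- handle_grip (a point): Point on the screwdriver's axis in the handle, 188 mm above the blade tip and 32 mm below the handle's end: a place to grasp it from above.
- tool_stand: Fixed plywood two-deck tool stand, 56 (x) x 150 (y) x 82 mm; origin at the middle of its underside; z up. Three tools stand upright through holes in its upper deck (deck top 75 mm up): the screwdriver at y = -45 mm (hole 11 mm), the paint marker at y = 0 and the penlight at y = +45 mm.
- paint_marker: Paint marker, 15 mm thick, 132 mm long, standing in the middle hole of the tool stand, top 138 mm above the bench; stays there. Origin half way along it.
- penlight: Grey penlight, 20 mm thick, 113 mm long, standing in the end hole of the tool stand, top 119 mm above the bench; stays there. Origin half way along it.
- spark_plug: Used spark plug lying on the bench in front of the unit, 78 mm long, 18 mm thick; stays there. Origin at the centre of its underside.
- feeler_gauge: Folded feeler gauge set lying on the bench in front of the unit, 95 x 22 mm, 14 mm thick; stays there. Origin at the centre of its underside.
Things that resemble listed ones, but are neither listed nor needed, are in the scene too. There is more than one size of the screwdriver; the job needs the middle-sized.

How it is judged:
On the way, in this order (a step that is already met when the one before it is completed fails the run):
1. the ball valve lever stands half open (45 degrees, within 7) (value of joint valve_lever between 0.665 and 0.905 rad and contact force between the arm and valve_lever below 0.1 N), for 0.3 s.
2. the gripper has lifted the screwdriver out of the stand (z of blade_tip in the frame of tool_stand above 0.08 m and contact force between the fingers and screwdriver above 2 N), for 0.1 s.
3. the screwdriver's blade presses the override fully down (value of joint override above 0.004 m and contact force between screwdriver and override above 2 N), for 0.3 s.
At the end, for the whole second after the job is handed in: Through the last second the gripper holds the screwdriver, upright within 17 degrees, and its blade tip, in the bore, holds the override at least 4 of its 5 mm down with more than 2 N; the valve lever is untouched at 45 degrees, within 7 (all of step 1 and all of step 3 and horizontal distance between blade_tip and override_top below 0.006 m and angle between screwdriver's own y axis and vertical below 0.3 rad and contact force between the fingers and screwdriver above 2 N and linear speed of screwdriver below 0.02 m/s); the arm keeps its last pose, push and grip.
It fails at once if the override is pressed while the ball valve is not half open (value of joint override above 0.002 m and (value of joint valve_lever below 0.62 rad or value of joint valve_lever above 0.95 rad)).
It fails at once if the override is forced (over 50 N) (contact force between anything else and override above 50 N).
It fails at once if another tool of the stand or a thing on the bench is moved (over 30 mm) (distance of any of paint_marker, penlight, spark_plug, feeler_gauge from where it was at the start of the episode above 0.03 m).
It also fails if it takes over 58 s, if anything falls off the work surface, if the arm or the gripper's body presses on something with over 40 N, if the wrist force passes 120 N, or if a joint passes its speed limit or range.

## Working session

There is one attempt and no reset: what is moved stays moved. The work goes in short steps, Python scripts to look and compute and a tool call to move; the robot and the scene stay as the last step left them, time stands still between calls to the robot, and variables do not carry over. Pictures are saved under pics/ and viewed, at most 11 in all, crops included, and the job is handed in when it is done.

Besides the shell and the picture viewer there is one more tool, called after "Call:" in YAML: its name, and indented under it one key for each argument. arm_command: Moves the arm, as the interface text tells. Its arguments: {"type":"object","properties":{"commands":{"type":"array","items":{"type":"number"}},"force":{"type":"number"}},"required":["commands"]}

```bash
mkdir -p pics; python3 - <<'E'
from station import get_obs, read_camera
import cv2,numpy as np
for n in ["scene","top"]:
    c=read_camera(n); cv2.imwrite(f"pics/{n}0.png",c["img"][:,:,::-1]); print(n,c["camera_matrix"].round(1).tolist(),c["pose"].round(4).tolist())
o=get_obs(); print({k:np.round(o[k],4).tolist() for k in o})
E
```

```text
scene [[532.8, 0.0, 309.3], [0.0, 532.8, 239.8], [0.0, 0.0, 1.0]] [[-0.9031, -0.2301, 0.3626, 0.1923], [-0.4295, 0.4881, -0.7598, 1.0095], [-0.0021, -0.8419, -0.5396, 0.7349], [0.0, 0.0, 0.0, 1.0]]
top [[595.6, 0.0, 316.6], [0.0, 595.6, 233.6], [0.0, 0.0, 1.0]] [[-0.0139, -0.9945, 0.1041, 0.4575], [-0.9999, 0.0131, -0.0089, 0.1435], [0.0074, -0.1042, -0.9945, 1.5293], [0.0, 0.0, 0.0, 1.0]]
{'t': 0.1, 'q': [1.1749, 0.4777, 0.0223, 1.5563, -0.0115, 1.1093, -0.0831], 'joint_vel': [0.0006, -0.0017, -0.0007, -0.0042, 0.0001, -0.0014, 0.0007], 'joint_torque': [0.0042, -59.7764, 1.6138, -28.1955, 0.0129, 0.0051, 0.0], 'eef_pos': [0.1914, -0.6467, 0.2304], 'tool_rot': [-0.0008, 0.9897, 0.1434, -0.0002], 'contact_force': [-0.4768, -0.3723, 0.347], 'torque': [-0.0545, 0.0137, 0.1009], 'grasp_force': 0.0, 'gripper_width': 1.0015}
```

View pics/scene0.png

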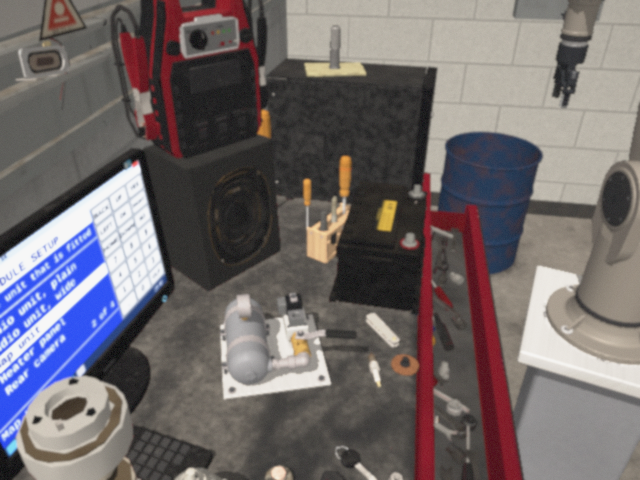

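View pics/top0.png

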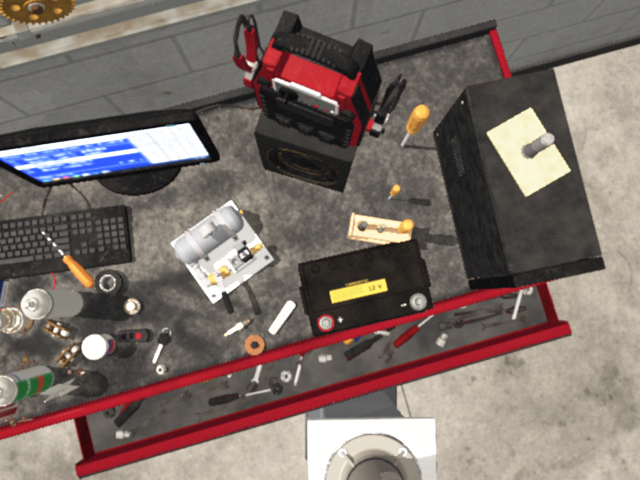

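Scene: the unit is at about (270,340), its lever's sleeve at (340,334), and the stand at (325,235) with the screwdriver handle at (345,175). Top: the unit is at (220,250), the stand at (382,230), and the handle at (407,226). I'll enlarge both.

```bash
python3 - <<'E'
import cv2,numpy as np
t=cv2.imread("pics/top0.png");s=cv2.imread("pics/scene0.png")
a=cv2.resize(t[190:320,160:290],None,fx=3,fy=3,interpolation=3)
b=cv2.resize(t[180:310,330:460],None,fx=3,fy=3,interpolation=3)
c=cv2.resize(s[280:400,210:390],None,fx=2.2,fy=1.7,interpolation=3)[:204,:396]
d=cv2.resize(s[150:270,290:370],None,fx=1.7,fy=1.7,interpolation=3)
out=np.zeros((600,800,3),np.uint8);out[:390,:390]=a;out[:390,400:790]=b;out[394:394+c.shape[0],:c.shape[1]]=c;out[394:394+d.shape[0],420:420+d.shape[1]]=d
cv2.imwrite("pics/crop0.png",out)
E
```

```text
(no output)
```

View pics/crop0.png

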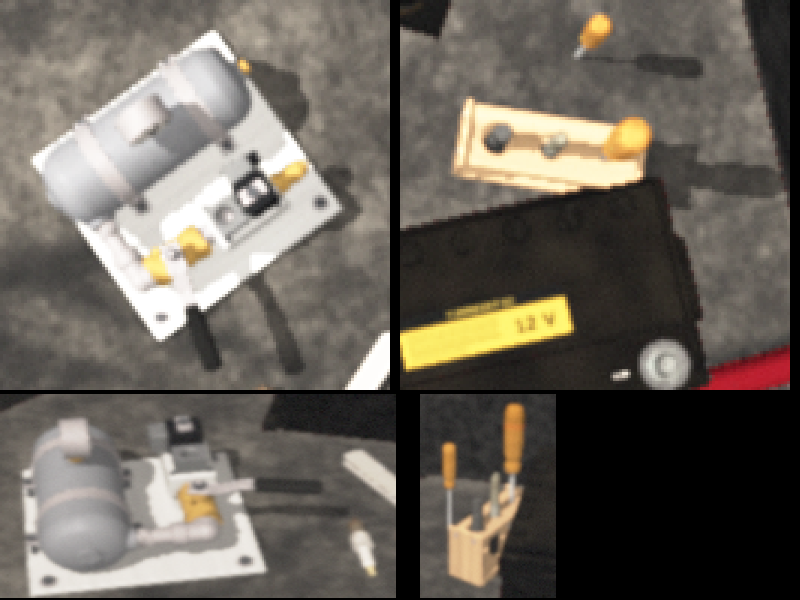

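```bash
cat > h.py <<'E'
import numpy as np,cv2
from station import get_obs, read_camera
from scipy.spatial.transform import Rotation as R
def ray(c,p):
    K,T=np.array(c["camera_matrix"]),np.array(c["pose"]); d=np.linalg.inv(K)@[p[0],p[1],1]
    return T[:3,3],T[:3,:3]@d/np.linalg.norm(d)
def onz(c,p,z):
    o,d=ray(c,p); return o+d*(z-o[2])/d[2]
def tri(c1,p1,c2,p2):
    (a,u),(b,v)=ray(c1,p1),ray(c2,p2)
    s=np.linalg.lstsq(np.stack([u,-v],1),b-a,rcond=None)[0]
    A,B=a+u*s[0],b+v*s[1]; return (A+B)/2,np.linalg.norm(A-B)
def proj(c,P):
    T=np.linalg.inv(c["pose"]); q=c["camera_matrix"]@(T[:3,:3]@np.array(P)+T[:3,3]); return q[:2]/q[2]
def tool():
    o=get_obs(); q=o["tool_rot"]; return np.array(o["eef_pos"]),R.from_quat([q[1],q[2],q[3],q[0]])
def rel(target,yaw=None):
    """shift in tool axes + rotvec deg to reach target with tool down and closing axis at world yaw (mod 180)"""
    p,r=tool(); sh=r.inv().apply(np.array(target)-p)
    if yaw is None: return sh,None
    best=None
    for k in (0,np.pi):
        y=np.array([np.cos(yaw+k),np.sin(yaw+k),0]);z=np.array([0,0,-1.]);x=np.cross(y,z)
        w=(r.inv()*R.from_matrix(np.stack([x,y,z],1))).as_rotvec(degrees=True)
        if best is None or np.linalg.norm(w)<np.linalg.norm(best): best=w
    return sh,best
E
python3 - <<'E'
from h import *
np.set_printoptions(precision=4,suppress=True)
S=read_camera("scene");T=read_camera("top")
tc=np.array([(230.7,200),(171,243.3),(214,303.3),(273.3,258.3)])
P=np.array([onz(T,p,.008) for p in tc]); print(P, np.linalg.norm(np.diff(P[[0,1,2,3,0]],axis=0),axis=1))
# order: back-right, back-left, front-left, front-right
C=P.mean(0); x=(P[0]+P[1]-P[2]-P[3])[:2]; y=(P[1]+P[2]-P[0]-P[3])[:2]
ang=np.arctan2(x[1],x[0]); print("C",C,"yaw x",np.degrees(ang),np.degrees(np.arctan2(-y[0],y[1])))
Rz=np.array([[np.cos(ang),-np.sin(ang)],[np.sin(ang),np.cos(ang)]])
print("stem",C[:2]+Rz@[-.05,.037],"bore",C[:2]+Rz@[-.05,-.016])
st=onz(T,(160+172/3,190+252/3),.09);print("stem seen",st)
a=tri(T,(224,293.3),S,(325.9,333.5));b=tri(T,(230,312.7),S,(356.4,335.3));print("sleeve",a,b)
a2=onz(T,(224,293.3),.088);b2=onz(T,(230,312.7),.088);d=b2-a2;print(a2,b2,np.linalg.norm(d),"dir",np.degrees(np.arctan2(d[1],d[0])))
print("bore seen",onz(T,(160+226/3,190+216/3),.08))
for n,c,(u,v) in (("T",T,(408,226)),("S",S,(345,175))):
    hsv=cv2.cvtColor(c["img"],cv2.COLOR_RGB2HSV); m=cv2.inRange(hsv,(10,120,90),(24,255,255))
    k,l,st,ce=cv2.connectedComponentsWithStats(m); i=l[v,u]; print(n,i,st[i],ce[i])
    pts=np.argwhere(l==i)[:,::-1]; print(cv2.minAreaRect(pts.astype(np.float32)))
print("top of handle",tri(T,(408.3,223),S,(345.3,156)))
E
```

```text
[[0.7069 0.3504 0.008 ]
 [0.5968 0.5029 0.008 ]
 [0.4427 0.3924 0.008 ]
 [0.5548 0.2415 0.008 ]] [0.1881 0.1896 0.188  0.1871]
C [0.5753 0.3718 0.008 ] yaw x 35.62622170001411 36.23017206631272
stem [0.5131 0.3727] bore [0.544  0.3296]
stem seen [0.5135 0.3712 0.09  ]
sleeve (array([0.469 , 0.3569, 0.0825]), np.float64(0.0042588691016566555)) (array([0.42  , 0.3412, 0.0848]), np.float64(0.0009612675547477893))
[0.467  0.3554 0.088 ] [0.4205 0.3409 0.088 ] 0.04868540658610282 dir -162.70753870774072
bore seen [0.5424 0.3292 0.08  ]
T 0 [     0      0    640    480 303977] [320.925  240.2508]
((319.5, 239.5), (479.0, 639.0), 90.0)
S 3 [339 155  13  42 466] [344.5279 174.6545]
((345.0, 175.5), (41.0, 12.0), 90.0)
top of handle (array([ 0.6144, -0.071 ,  0.2263]), np.float64(0.0009852411804125336))
```

```bash
python3 - <<'E'
from h import *
np.set_printoptions(precision=4,suppress=True)
S=read_camera("scene");T=read_camera("top")
print("cab",tri(T,(482,287),S,(435,68)),tri(T,(437,104),S,(270,82)),"lamp",tri(T,(548,138),S,(335,27)))
print("batt",tri(T,(300,268),S,(333,298)), tri(T,(326,322),S,(409,238)))
p,r=tool();print(r.as_matrix())
for P,yaw in (((.32,-.55,.5),-72),((.444,.348,.2),-72),((.6144,-.071,.35),0)): print(rel(P,np.radians(yaw)))
E
```

```text
cab (array([ 0.4612, -0.1742,  0.4216]), np.float64(0.017606961843607556)) (array([ 0.837 , -0.1153,  0.3611]), np.float64(0.006571190979836964)) lamp (array([ 0.7405, -0.2932,  0.4631]), np.float64(0.0009372204325347481))
batt (array([0.5316, 0.1744, 0.0084]), np.float64(0.005230649913143736)) (array([0.3988, 0.1129, 0.1628]), np.float64(0.0008592684414856839))
[[ 0.9589  0.2838 -0.0002]
 [ 0.2838 -0.9589  0.0006]
 [-0.0001 -0.0006 -1.    ]]
(array([ 0.1507, -0.0568, -0.269 ]), array([-0.0353,  0.0027, -1.5131]))
(array([ 0.5245, -0.8825,  0.0315]), array([-0.0353,  0.0027, -1.5131]))
(array([ 0.569 , -0.4324, -0.1188]), array([ -0.0324,  -0.0199, -73.5131]))
```

Call:
arm_command:
  commands: [0.02,-0.01,-0.05,0,0,0,1,0.035,-0.015,-0.1,0,0,0,1,0.05,-0.02,-0.15,0,0,0,1,0.07,-0.03,-0.2,0,0,0,1,0.09,-0.05,-0.24,0,0,0,1,0.13,-0.09,-0.25,0,0,0,1,0.17,-0.125,-0.25,0,0,0,1,0.21,-0.16,-0.25,0,0,0,1]

```text
t: 1.1
eef_pos: [0.3363, -0.4518, 0.4821]
tool_rot: [0.001, 0.99, 0.143, 0.001]
contact_force: [1.3, 0.7, 0.1]
gripper_width: 1.002
grasp_force: 0.0
```

Call:
arm_command:
  commands: [0.044,-0.033,0,0,0,0,1,0.076,-0.07,0,0,0,0,1,0.108,-0.108,0,0,0,0,1,0.132,-0.153,0,0,0,0,1,0.156,-0.198,0,0,0,0,1,0.175,-0.244,0,0,0,0,1,0.193,-0.29,0,0,0,0,1,0.208,-0.339,0,0,0,0,1]

```text
t: 1.9
eef_pos: [0.4386, -0.0728, 0.4809]
tool_rot: [0.0, 0.99, 0.143, 0.0]
contact_force: [0.9, 0.7, 0.3]
gripper_width: 0.997
grasp_force: 0.0
```

```bash
python3 - <<'E'
from h import *
np.set_printoptions(precision=4,suppress=True)
print(tool()[0]); print(rel((.444,.348,.22),np.radians(-72)))
E
```

```text
[ 0.4386 -0.0728  0.4809]
(array([ 0.1246, -0.402 ,  0.2608]), array([ 0.0216, -0.0185, -1.5047]))
```

Call:
arm_command:
  commands: [0.014,-0.048,0,0,0,0,1,0.027,-0.096,0,0,0,0,1,0.04,-0.144,0.005,0,0,0,1,0.053,-0.19,0.02,0,0,0,1,0.066,-0.235,0.04,0,0,0,1,0.08,-0.28,0.07,0,0,0,1,0.092,-0.32,0.1,0,0,0,1,0.1,-0.355,0.14,0,0,0,1]

```text
t: 2.7
eef_pos: [0.4344, 0.2882, 0.3494]
tool_rot: [-0.001, 0.99, 0.144, 0.001]
contact_force: [1.0, -1.6, -0.2]
gripper_width: 0.996
grasp_force: 0.0
```

Call:
arm_command:
  commands: [0.005,-0.025,0.045,0,0,-1.5,1,0.006,-0.028,0.09,0,0,-1.5,1,0.006,-0.028,0.1,0,0,-1.5,1,0.006,-0.028,0.1,0,0,-1.5,1,0.006,-0.028,0.1,0,0,-1.5,1]

```text
t: 3.2
eef_pos: [0.4334, 0.3144, 0.2516]
tool_rot: [-0.0, 0.988, 0.156, 0.001]
contact_force: [-0.1, 0.0, 0.2]
gripper_width: 1.002
grasp_force: 0.0
```

```bash
python3 - <<'E'
from h import *
np.set_printoptions(precision=4,suppress=True)
print(tool()[0])
c=read_camera("wrist"); cv2.imwrite("pics/w1.png",c["img"][:,:,::-1]); np.savez("w1",**c); print(c["pose"],c["camera_matrix"])
for P in ((.5131,.3727,.088),(.444,.348,.0895),(.544,.3296,.08)): print(proj(c,P))
E
```

```text
[0.4334 0.3144 0.2516]
[[ 0.3075 -0.9022 -0.3024  0.5114]
 [-0.9515 -0.2917 -0.0974  0.3396]
 [-0.0003  0.3177 -0.9482  0.3942]
 [ 0.      0.      0.      1.    ]] [[333.7979   0.     321.6242]
 [  0.     333.7979 239.6917]
 [  0.       0.       1.    ]]
[285.6068 113.3328]
[290.5994 198.0791]
[344.2595  93.7845]
```

View pics/w1.png

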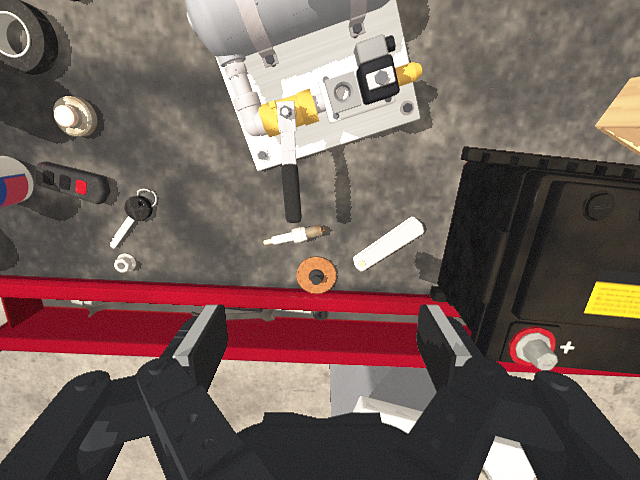

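The wrist view agrees with the prediction: stem bolt at (286,112), sleeve from (290,165) to (293,221), bore at (343,92).

```bash
python3 - <<'E'
from h import *
np.set_printoptions(precision=4,suppress=True)
c=dict(np.load("w1.npz")); T=read_camera("top"); S=read_camera("scene")
s=onz(c,(286,112),.095); a=onz(c,(290,165),.0895); b=onz(c,(293,221),.0895); print("stem",s,"sl",a,b,(a+b)/2)
d=(a+b)/2-s; print(np.linalg.norm(d[:2]),np.degrees(np.arctan2(d[1],d[0])), np.degrees(np.arctan2(*(b-a)[1::-1])))
print("bore",onz(c,(343,91.5),.08), "tri",tri(c,(343,91.5),T,(160+226/3,190+216/3)))
print("sleeve end tri",tri(c,(293,221),S,(356.4,335.3)))
m=(a+b)/2
L=np.radians(-160.5)
print(rel((m[0],m[1],.065),L+np.pi/2))
E
```

```text
stem [0.5142 0.3719 0.095 ] sl [0.4726 0.3569 0.0895] [0.4236 0.3397 0.0895] [0.4481 0.3483 0.0895]
0.07012452674823293 -160.32193325203775 -160.68588110697198
bore [0.5454 0.3312 0.08  ] tri (array([0.5445, 0.3305, 0.0735]), np.float64(0.003408820683468571))
sleeve end tri (array([0.4209, 0.3393, 0.0825]), np.float64(0.0015964953889872175))
(array([ 0.0236, -0.0275,  0.1869]), array([-0.031 , -0.2283, -1.5964]))
```

Call:
arm_command:
  commands: [0.01,-0.012,0.045,0,0,-1.5,1,0.021,-0.028,0.09,0,0,-1.5,0.7,0.021,-0.028,0.13,0,0,-1.5,0.7,0.021,-0.028,0.16,0,0,-1.5,0.7,0.021,-0.028,0.186,0,0,-1.5,0.7,0.021,-0.028,0.186,0,0,-1.5,0.7,0.021,-0.028,0.186,0,0,-1.5,0.7]

```text
t: 4.05
eef_pos: [0.4444, 0.3478, 0.0648]
tool_rot: [-0.0, 0.986, 0.169, 0.001]
contact_force: [-0.5, -0.2, 0.0]
gripper_width: 0.7
grasp_force: 0.0
```

```bash
python3 - <<'E'
from h import *
np.set_printoptions(precision=4,suppress=True)
p,r=tool();print(p,get_obs()["contact_force"]); print(r.as_matrix())
c=read_camera("wrist"); cv2.imwrite("pics/w2.png",cv2.resize(c["img"][:,:,::-1],(480,360)))
E
```

```text
[0.4444 0.3478 0.0648] [-0.4968 -0.1889  0.0322]
[[ 0.9429  0.333   0.0012]
 [ 0.333  -0.9429  0.0009]
 [ 0.0014 -0.0004 -1.    ]]
```

View pics/w2.png

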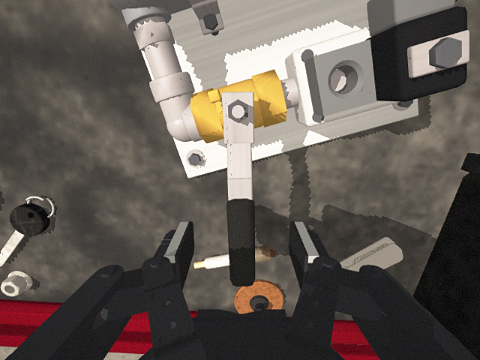

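Call:
arm_command:
  commands: [0,0,0,0,0,0,0,0,0,0,0,0,0,0,0,0,0,0,0,0,0,0,0,0,0,0,0,0,0,0,0,0,0,0,0]
  force: 25

```text
t: 4.6
eef_pos: [0.4439, 0.348, 0.0643]
tool_rot: [-0.0, 0.986, 0.17, 0.001]
contact_force: [-0.9, -0.4, 7.3]
gripper_width: 0.174
grasp_force: 25.2
```

Call:
arm_command:
  commands: [0.0003,-0.0064,0,0,0,5,0,0.0011,-0.0127,0,0,0,10,0,0.0025,-0.019,0,0,0,15,0,0.0044,-0.0251,0,0,0,20,0,0.0069,-0.031,0,0,0,25,0,0.009,-0.0351,0,0,0,28.6,0,0.009,-0.0351,0,0,0,28.6,0,0.009,-0.0351,0,0,0,28.6,0]

```text
t: 5.4
eef_pos: [0.4399, 0.3855, 0.0643]
tool_rot: [-0.002, 0.997, -0.078, 0.0]
contact_force: [-1.6, 3.4, 5.3]
gripper_width: 0.169
grasp_force: 24.5
```

Call:
arm_command:
  commands: [0.009,-0.0351,0,0,0,28.6,0.6,0.009,-0.0351,0,0,0,28.6,0.6,0.009,-0.0351,0,0,0,28.6,0.6,0.009,-0.0351,0,0,0,28.6,0.6]

```text
t: 5.8
eef_pos: [0.4549, 0.4165, 0.0637]
tool_rot: [0.0, 0.946, -0.325, 0.001]
contact_force: [0.4, 0.8, -0.7]
gripper_width: 0.598
grasp_force: 0.0
```

Call:
arm_command:
  commands: [0,0,-0.04,0,0,0,0.6,0,0,-0.08,0,0,0,0.8,0,0,-0.12,0,0,0,1,0,0,-0.15,0,0,0,1,0,0,-0.18,0,0,0,1,0,0,-0.18,0,0,0,1,0,0,-0.18,0,0,0,1]

```text
t: 6.5
eef_pos: [0.4548, 0.4162, 0.2435]
tool_rot: [0.0, 0.946, -0.323, 0.0]
contact_force: [-0.1, -0.2, -0.2]
gripper_width: 1.001
grasp_force: 0.0
```

```bash
python3 - <<'E'
from h import *
np.set_printoptions(precision=4,suppress=True)
p,r=tool();print(p); print(r.as_matrix())
c=read_camera("wrist"); cv2.imwrite("pics/w3.png",c["img"][:,:,::-1]); np.savez("w3",**c)
for P in ((.5137,.372,.095),(.44,.3855,.0895),(.5448,.3305,.08)): print(proj(c,P))
E
```

```text
[0.4548 0.4162 0.2435]
[[ 0.7913 -0.6114  0.0002]
 [-0.6114 -0.7913 -0.0001]
 [ 0.0002 -0.0001 -1.    ]]
[320.2561 137.9576]
[358.0017 213.9433]
[336.9348  74.3635]
```

View pics/w3.png

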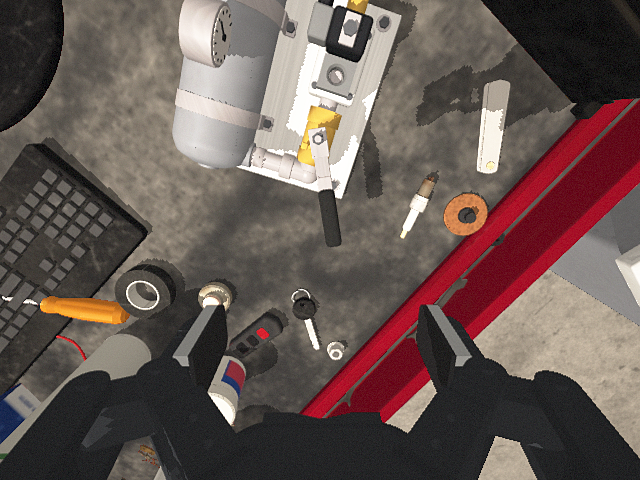

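My release call repeated the shift, so the lever may have been dragged further. I'll measure its angle: stem bolt at (319,138), sleeve from (322,192) to (335,244).

```bash
python3 - <<'E'
from h import *
np.set_printoptions(precision=4,suppress=True)
c=dict(np.load("w3.npz"))
g=cv2.cvtColor(c["img"],cv2.COLOR_RGB2GRAY); m=(g[185:250,305:350]<45).astype(np.uint8)
k,l,st,ce=cv2.connectedComponentsWithStats(m); i=1+np.argmax(st[1:,4]); ct=ce[i]+[305,185]; print(st[i],ct)
pts=np.argwhere(l==i)[:,::-1]+[305,185]; vx,vy,_,_=cv2.fitLine(pts.astype(np.float32),2,0,.01,.01).ravel(); print(vx,vy)
s=onz(c,(319,138),.095); m=onz(c,ct,.0875); q=onz(c,ct+20*np.array([vx,vy]),.0875)
for d in (m-s,q-m): print(s,m,np.linalg.norm(d[:2]),np.degrees(np.arctan2(d[1],d[0]))%360)
print("bore",onz(c,(336,75),.08))
f=[onz(c,p,.008) for p in ((342,197),(402,12))]; d=f[1]-f[0]; print("front edge",f,np.linalg.norm(d),np.degrees(np.arctan2(d[1],d[0])))
E
```

```text
[ 15   5  21  56 131] [334.4733 212.4809]
0.2243506 0.9745085
[0.5143 0.3728 0.095 ] [0.4538 0.4019 0.0875] 0.06714336546957131 154.3423526577704
[0.5143 0.3728 0.095 ] [0.4538 0.4019 0.0875] 0.019258041572280657 155.62004162539813
bore [0.5449 0.3314 0.08  ]
front edge [array([0.4455, 0.3937, 0.008 ]), array([0.5559, 0.2393, 0.008 ])] 0.18984516489573353 -54.43674417619679
```

```bash
python3 - <<'E'
from h import *
np.set_printoptions(precision=4,suppress=True)
c=dict(np.load("w3.npz"))
g=cv2.cvtColor(c["img"],cv2.COLOR_RGB2GRAY); m=(g[185:250,305:350]<75).astype(np.uint8)
k,l,st,ce=cv2.connectedComponentsWithStats(m); i=1+np.argmax(st[1:,4]); print(st[i],ce[i]+[305,185])
s=np.array([.514,.3722])
for ct in (ce[i]+[305,185],(328.5,218)):
    m=onz(c,ct,.0885); d=m[:2]-s; print(m,np.linalg.norm(d),np.degrees(np.arctan2(d[1],d[0]))%360)
L=np.arctan2(d[1],d[0]); t=s+.072*np.array([np.cos(L),np.sin(L)]); print(t,rel((*t,.066),L+np.pi/2))
E
```

```text
[ 13   5  24  57 911] [329.6465 217.7673]
[0.4527 0.4083 0.0885] 0.07111887482688711 149.47730719734196
[0.4532 0.4093 0.0885] 0.07121493944745395 148.61436341828065
[0.4525 0.4097] (array([0.0024, 0.0056, 0.1764]), array([ 0.1096,  0.0054, -6.3079]))
```

Call:
arm_command:
  commands: [0.002,0.004,0.045,0,0,-7,0.7,0.002,0.004,0.09,0,0,-7,0.7,0.002,0.004,0.13,0,0,-7,0.7,0.002,0.004,0.16,0,0,-7,0.7,0.002,0.004,0.176,0,0,-7,0.7,0.002,0.004,0.176,0,0,-7,0.7]

```text
t: 7.15
eef_pos: [0.4522, 0.4104, 0.0643]
tool_rot: [0.003, 0.964, -0.265, -0.001]
contact_force: [-0.3, 0.7, -0.1]
gripper_width: 0.703
grasp_force: 0.0
```

Call:
arm_command:
  commands: [0,0,0,0,0,0,0,0,0,0,0,0,0,0,0,0,0,0,0,0,0,0,0,0,0,0,0,0,0,0,0,0,0,0,0]
  force: 25

```text
t: 7.65
eef_pos: [0.454, 0.4123, 0.0689]
tool_rot: [-0.0, 0.964, -0.265, -0.0]
contact_force: [-2.1, -2.0, 5.8]
gripper_width: 0.168
grasp_force: 26.5
```

```bash
python3 - <<'E'
from h import *
np.set_printoptions(precision=4,suppress=True)
p,r=tool();print(p); print(r.as_matrix()[:,0]); s=np.array([.514,.3722]); d=p[:2]-s; L=np.arctan2(d[1],d[0])
print(np.linalg.norm(d),np.degrees(L)); f=r.as_matrix()[:,0]; print(np.degrees(np.arctan2(-f[1],-f[0])))
a=np.radians(170.7); n=np.linalg.norm(d)
for k in (.25,.5,.75,1):
    A=L+k*(a-L); t=s+n*np.array([np.cos(A),np.sin(A)]); print(rel((*t,p[2]),A+np.pi/2))
E
```

```text
[0.454  0.4123 0.0689]
[ 0.8592 -0.5117 -0.0003]
0.07220101534717642 146.2322859358347
149.22590438942825
(array([ 0.    ,  0.0077, -0.    ]), array([-0.0522,  0.0149, -3.1233]))
(array([ 0.0008,  0.0154, -0.    ]), array([-0.0529,  0.0121, -9.2402]))
(array([ 0.0025,  0.0229, -0.    ]), array([ -0.0536,   0.0092, -15.3572]))
(array([ 0.0049,  0.0302, -0.    ]), array([ -0.0542,   0.0064, -21.4741]))
```

Call:
arm_command:
  commands: [0,0.0077,0,0,0,-5,0,0.0008,0.0154,0,0,0,-11,0,0.0025,0.0229,0,0,0,-17,0,0.005,0.03,0,0,0,-22,0,0.005,0.03,0,0,0,-22,0,0.005,0.03,0,0,0,-22,0]

```text
t: 8.25
eef_pos: [0.4439, 0.3852, 0.0689]
tool_rot: [-0.001, 0.997, -0.077, 0.001]
contact_force: [0.8, 0.1, 7.5]
gripper_width: 0.172
grasp_force: 25.8
```

Call:
arm_command:
  commands: [0,0,0,0,0,0,0.6,0,0,0,0,0,0,0.6,0,0,0,0,0,0,0.6,0,0,0,0,0,0,0.6]

```text
t: 8.65
eef_pos: [0.4425, 0.3837, 0.0671]
tool_rot: [0.0, 0.997, -0.076, -0.0]
contact_force: [-0.0, 0.8, 0.0]
gripper_width: 0.592
grasp_force: 0.0
```

Call:
arm_command:
  commands: [0,0,-0.04,0,0,0,0.6,0,0,-0.08,0,0,0,0.8,0,0,-0.12,0,0,0,1,0,0,-0.15,0,0,0,1,0,0,-0.18,0,0,0,1,0,0,-0.18,0,0,0,1,0,0,-0.18,0,0,0,1]

```text
t: 9.35
eef_pos: [0.4429, 0.384, 0.2478]
tool_rot: [-0.0, 0.997, -0.076, 0.0]
contact_force: [-1.0, -1.0, -1.3]
gripper_width: 0.997
grasp_force: 0.0
```

```bash
python3 - <<'E'
from h import *
np.set_printoptions(precision=4,suppress=True)
p,r=tool();print(p, np.degrees(np.arctan2(*-r.as_matrix()[1::-1,0])))
c=read_camera("wrist"); np.savez("w4",**c)
u,v=np.round(proj(c,(.4425,.384,.0885))).astype(int); print(u,v)
g=cv2.cvtColor(c["img"],cv2.COLOR_RGB2GRAY); m=(g[v-45:v+45,u-40:u+40]<75).astype(np.uint8)
k,l,st,ce=cv2.connectedComponentsWithStats(m); i=l[45,40]; ct=ce[i]+[u-40,v-45]; print(st[i],ct)
s=np.array([.514,.3722]); m=onz(c,ct,.0885); d=m[:2]-s; print(m,np.linalg.norm(d),np.degrees(np.arctan2(d[1],d[0]))%360)
cv2.imwrite("pics/w4.png",cv2.resize(c["img"][20:260,200:460,::-1],None,fx=2.5,fy=2.5,interpolation=2))
E
```

```text
[0.4429 0.384  0.2478] 171.27200394577383
322 220
[ 31  16  16  56 873] [320.5934 218.4284]
[0.4444 0.3848 0.0885] 0.07071818339817211 169.72008095964847
```

View pics/w4.png

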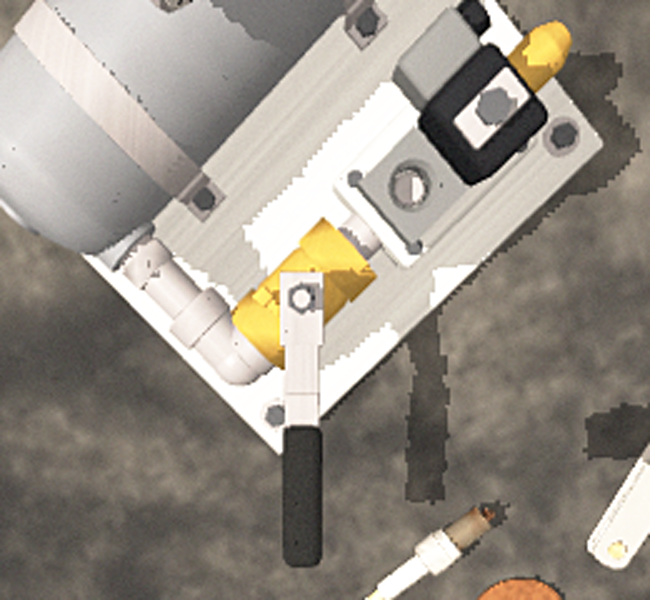

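Lever is at 45° within about 1°. Moving on to the stand; the tool's yaw already matches the stand's.

Call:
arm_command:
  commands: [0.0,0.0,-0.04,0,0,0,1,0.01,0.03,-0.07,0,0,0,1,0.025,0.07,-0.09,0,0,0,1,0.04,0.115,-0.1,0,0,0,1,0.06,0.16,-0.11,0,0,0,1,0.08,0.205,-0.11,0,0,0,1,0.1,0.25,-0.11,0,0,0,1,0.12,0.295,-0.11,0,0,0,1]

```text
t: 10.2
eef_pos: [0.5162, 0.0722, 0.3561]
tool_rot: [0.0, 0.997, -0.076, -0.001]
contact_force: [0.9, 0.8, -0.6]
gripper_width: 0.997
grasp_force: 0.0
```

Call:
arm_command:
  commands: [0.02,0.04,0,0,0,0,1,0.045,0.075,0,0,0,0,0.7,0.055,0.1,0,0,0,0,0.7,0.055,0.1,0,0,0,0,0.7,0.055,0.1,0,0,0,0,0.7]

```text
t: 10.7
eef_pos: [0.5554, -0.0331, 0.3559]
tool_rot: [0.0, 0.997, -0.077, -0.001]
contact_force: [-0.6, 0.8, -0.8]
gripper_width: 0.698
grasp_force: 0.0
```

```bash
python3 - <<'E'
from h import *
np.set_printoptions(precision=4,suppress=True)
c4=dict(np.load("w4.npz")); print("bore",onz(c4,(363.6,94.8),.08))
p,r=tool();print(p); print(r.as_matrix())
c=read_camera("wrist"); np.savez("w5",**c); cv2.imwrite("pics/w5.png",c["img"][:,:,::-1])
print(proj(c,(.6144,-.071,.226)),proj(c,(.6144,-.071,.126)),rel((.6144,-.071,.3),np.radians(-98.7)))
E
```

```text
bore [0.5446 0.3322 0.08  ]
[ 0.5554 -0.0331  0.3559]
[[ 0.9882 -0.1529 -0.0028]
 [-0.1529 -0.9882 -0.0003]
 [-0.0027  0.0007 -1.    ]]
[357.3705 150.7986] [347.8293 144.2164] (array([0.0643, 0.0297, 0.056 ]), array([0.0141, 0.1339, 0.0296]))
```

View pics/w5.png

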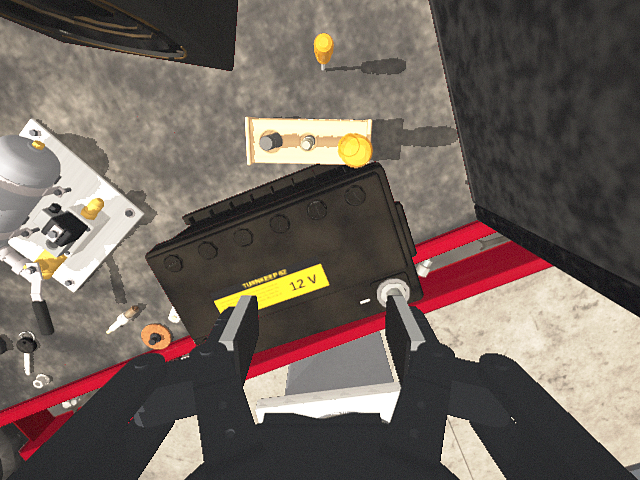

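```bash
python3 - <<'E'
from h import *
np.set_printoptions(precision=4,suppress=True)
c=dict(np.load("w5.npz")); S=read_camera("scene")
hsv=cv2.cvtColor(c["img"],cv2.COLOR_RGB2HSV); m=cv2.inRange(hsv,(10,140,110),(26,255,255))
k,l,st,ce=cv2.connectedComponentsWithStats(m); i=l[151,355]; print(st[i],ce[i])
print(onz(c,(355,150.5),.226), onz(c,ce[i],.2), tri(c,(355,150.5),S,(345.3,156)))
E
```

```text
[     0      0    640    480 304666] [320.3153 239.7183]
[ 0.6149 -0.0692  0.226 ] [ 0.5368 -0.0292  0.2   ] (array([ 0.6142, -0.0695,  0.2268]), np.float64(0.0017432376778960073))
```

Call:
arm_command:
  commands: [0.025,0.012,0.01,0,0,0,0.65,0.05,0.025,0.02,0,0,0,0.65,0.063,0.029,0.05,0,0,0,0.65,0.063,0.029,0.07,0,0,0,0.65,0.063,0.029,0.07,0,0,0,0.65,0.063,0.029,0.07,0,0,0,0.65]

```text
t: 11.4
eef_pos: [0.6137, -0.0698, 0.2876]
tool_rot: [-0.0, 0.997, -0.075, -0.0]
contact_force: [0.3, 0.4, 0.8]
gripper_width: 0.651
grasp_force: 0.0
```

```bash
python3 - <<'E'
from h import *
np.set_printoptions(precision=4,suppress=True)
p,r=tool();print(p)
c=read_camera("wrist"); np.savez("w6",**c); cv2.imwrite("pics/w6.png",c["img"][:,:,::-1])
print(proj(c,(.6144,-.071,.226)),proj(c,p))
E
```

```text
[ 0.6137 -0.0698  0.2876]
[323.2436 257.7685] [321.5092 306.8436]
```

View pics/w6.png

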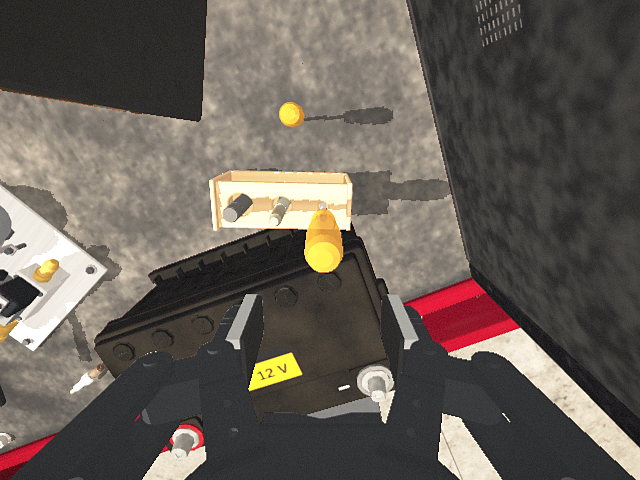

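Handle top at (323,255) is centred between the fingers, so I'll descend and grip.

Call:
arm_command:
  commands: [0.001,0,0.04,0,0,0,0.65,0.001,0,0.08,0,0,0,0.65,0.001,0,0.112,0,0,0,0.65,0.001,0,0.112,0,0,0,0.65,0.001,0,0.112,0,0,0,0,0.001,0,0.112,0,0,0,0,0.001,0,0.112,0,0,0,0,0.001,0,0.112,0,0,0,0]
  force: 70

```text
t: 12.25
eef_pos: [0.6167, -0.0715, 0.1784]
tool_rot: [-0.0, 0.997, -0.076, 0.003]
contact_force: [-0.8, 0.0, 7.6]
gripper_width: 0.326
grasp_force: 68.7
```

Call:
arm_command:
  commands: [0,0,0,0,0,0,0,0,0,-0.02,0,0,0,0,0,0,-0.05,0,0,0,0,0,0,-0.08,0,0,0,0,0,0,-0.12,0,0,0,0,0,0,-0.16,0,0,0,0,0,0,-0.16,0,0,0,0,0,0,-0.16,0,0,0,0]

```text
t: 13.05
eef_pos: [0.6153, -0.0715, 0.3372]
tool_rot: [-0.0, 0.997, -0.076, 0.002]
contact_force: [-0.4, 0.6, -1.6]
gripper_width: 0.32
grasp_force: 69.2
```

```bash
python3 - <<'E'
from h import *
np.set_printoptions(precision=4,suppress=True)
p,r=tool();print(p);print(r.as_matrix())
c=read_camera("scene"); np.savez("s2",**c); w=read_camera("wrist")
e=p-[0,0,.169]; print(proj(c,e),proj(c,p),proj(w,e))
u,v=proj(c,p).astype(int)
a=cv2.resize(c["img"][v-20:v+130,u-60:u+60,::-1],None,fx=4,fy=4,interpolation=2)
b=cv2.resize(w["img"][60:360,200:400,::-1],(300,450))
out=np.zeros((600,790,3),np.uint8); out[:,:480]=a; out[:450,485:785]=b; cv2.imwrite("pics/s2.png",out); print(u-60,v-20)
E
```

```text
[ 0.6153 -0.0715  0.3372]
[[ 0.9884 -0.1516  0.0034]
 [-0.1516 -0.9884  0.0005]
 [ 0.0033 -0.001  -1.    ]]
[343.9933 178.225 ] [346.497 109.771] [321.7739 216.8911]
286 89
```

View pics/s2.png

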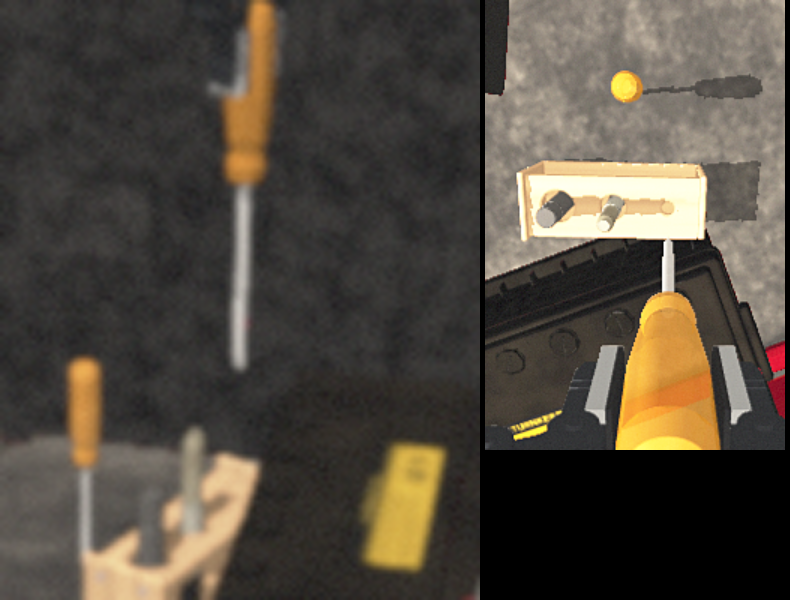

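Blade tip: wrist image about (322,220), scene image about (345.7,181.5). The screwdriver hangs close to vertical.

```bash
python3 - <<'E'
from h import *
np.set_printoptions(precision=4,suppress=True)
p,r=tool(); S=read_camera("scene"); w=read_camera("wrist")
t,e=tri(w,(322,220),S,(345.7,181.5)); print(t,e,"tip in tool",r.inv().apply(t-p))
a,e2=tri(w,(200+(668-485)*2/3,60+293*2/3),S,(286+245/4,89+184/4)); print("blade root",a,e2,(a-t))
b=np.array([.5447,.3316]); print(rel((*b,.40),np.radians(-98.7)))
E
```

```text
[ 0.61   -0.0708  0.161 ] 0.0006116528141521575 tip in tool [-0.004   0.0003  0.1737]
blade root [ 0.615  -0.0733  0.2763] 0.006066289460758318 [ 0.005  -0.0025  0.1152]
(array([-0.1297, -0.3875, -0.0657]), array([ 0.0197,  0.1349, -0.0049]))
```

Call:
arm_command:
  commands: [0,0,-0.025,0,0,0,0,-0.003,-0.01,-0.05,0,0,0,0,-0.013,-0.04,-0.06,0,0,0,0,-0.026,-0.08,-0.06,0,0,0,0,-0.04,-0.12,-0.06,0,0,0,0,-0.053,-0.16,-0.06,0,0,0,0,-0.066,-0.2,-0.06,0,0,0,0,-0.078,-0.24,-0.06,0,0,0,0]

```text
t: 14.05
eef_pos: [0.5731, 0.1793, 0.3944]
tool_rot: [0.0, 0.997, -0.076, -0.001]
contact_force: [1.5, -0.8, -0.3]
gripper_width: 0.328
grasp_force: 69.2
```

Call:
arm_command:
  commands: [-0.013,-0.04,0,0,0,0,0,-0.026,-0.08,0,0,0,0,0,-0.04,-0.115,0,0,0,0,0,-0.048,-0.14,0,0,0,0,0,-0.049,-0.148,0,0,0,0,0,-0.049,-0.148,0.02,0,0,0,0,-0.049,-0.148,0.02,0,0,0,0]

```text
t: 14.75
eef_pos: [0.5473, 0.3298, 0.3722]
tool_rot: [0.002, 0.997, -0.076, -0.002]
contact_force: [0.0, 0.0, -1.9]
gripper_width: 0.322
grasp_force: 69.2
```

```bash
python3 - <<'E'
from h import *
np.set_printoptions(precision=4,suppress=True)
p,r=tool(); print(p,get_obs()["grasp_force"]); print(rel((.5487,.331,.281),np.radians(-98.7)))
E
```

```text
[0.5473 0.3298 0.3722] 69.20599222183228
(array([ 0.0015, -0.0018,  0.0912]), array([ 0.2786,  0.2045, -0.0638]))
```

Call:
arm_command:
  commands: [0.001,-0.001,0.03,0,0,0,0,0.001,-0.001,0.06,0,0,0,0,0.001,-0.001,0.085,0,0,0,0,0.001,-0.001,0.1,0,0,0,0,0.001,-0.001,0.1,0,0,0,0,0.001,-0.001,0.1,0,0,0,0]

```text
t: 15.35
eef_pos: [0.55, 0.3319, 0.2765]
tool_rot: [-0.0, 0.997, -0.076, 0.0]
contact_force: [0.4, -0.3, -0.4]
gripper_width: 0.319
grasp_force: 69.2
```

```bash
python3 - <<'E'
from h import *
np.set_printoptions(precision=4,suppress=True)
p,r=tool();print(p);print(r.as_matrix())
c=read_camera("scene"); w=read_camera("wrist"); np.savez("s3",**c); np.savez("w7",**w)
e=p+r.apply([-.004,.0003,.174]); u,v=proj(c,e).astype(int); x,y=proj(w,e).astype(int)
print(e,u,v,x,y,"bore proj",proj(c,(.5447,.3316,.08)),proj(w,(.5447,.3316,.08)))
a=cv2.resize(c["img"][v-50:v+50,u-30:u+35,::-1],(390,600),interpolation=2)
b=cv2.resize(w["img"][y-60:y+60,x-40:x+40,::-1],(400,600),interpolation=2)
cv2.imwrite("pics/s3.png",np.hstack([a,b]))
E
```

```text
[0.55   0.3319 0.2765]
[[ 0.9883 -0.1523  0.001 ]
 [-0.1523 -0.9883  0.0004]
 [ 0.0009 -0.0005 -1.    ]]
[0.5461 0.3323 0.1025] 294 304 322 219 bore proj [295.5129 314.3007] [323.2457 215.5392]
```

View pics/s3.png

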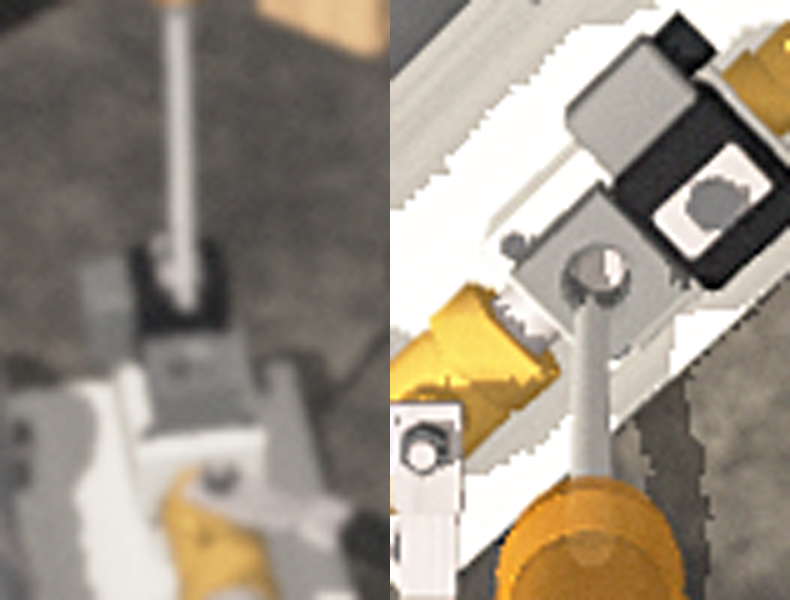

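Tip: wrist (322.4,220), scene (295.2,304.8). Bore mouth: wrist (323.4,214.4), scene (294.5,314.8).

```bash
python3 - <<'E'
from h import *
np.set_printoptions(precision=4,suppress=True)
p,r=tool();c=dict(np.load("s3.npz"));w=dict(np.load("w7.npz"))
t,e=tri(w,(322.4,220),c,(295.2,304.8)); b,f=tri(w,(323.4,214.4),c,(294.5,314.8)); print(t,e,b,f)
print("tool shift",r.inv().apply(b-t))
b2=onz(w,(323.4,214.4),.08);t2=onz(w,(322.4,220),.101);print(b2,t2,r.inv().apply(b2-t2), onz(c,(295.2,304.8),.101),onz(c,(294.5,314.8),.08))
E
```

```text
[0.5455 0.3319 0.1026] 0.0013869960993423188 [0.5461 0.3317 0.0786] 0.001327581337980288
tool shift [0.0005 0.0002 0.024 ]
[0.5459 0.3313 0.08  ] [0.5457 0.3324 0.101 ] [0.0003 0.0011 0.021 ] [0.5459 0.3297 0.101 ] [0.5458 0.3337 0.08  ]
```

Call:
arm_command:
  commands: [0.0005,0.0005,0.008,0,0,0,0,0.0005,0.0005,0.015,0,0,0,0,0.0005,0.0005,0.021,0,0,0,0,0.0005,0.0005,0.027,0,0,0,0,0.0005,0.0005,0.03,0,0,0,0,0.0005,0.0005,0.03,0,0,0,0,0.0005,0.0005,0.03,0,0,0,0]

```text
t: 16.15
eef_pos: [0.5497, 0.3317, 0.2455]
tool_rot: [-0.0, 0.997, -0.076, 0.0]
contact_force: [0.2, 0.0, -2.0]
gripper_width: 0.326
grasp_force: 69.2
```

Call:
arm_command:
  commands: [0,0,0.001,0,0,0,0,0,0,0.002,0,0,0,0,0,0,0.003,0,0,0,0,0,0,0.004,0,0,0,0,0,0,0.004,0,0,0,0,0,0,0.004,0,0,0,0]

```text
t: 16.75
eef_pos: [0.5496, 0.3317, 0.2414]
tool_rot: [0.0, 0.997, -0.076, 0.0]
contact_force: [-0.1, 0.6, -1.1]
gripper_width: 0.325
grasp_force: 69.2
```

Call:
arm_command:
  commands: [0,0,0.001,0,0,0,0,0,0,0.002,0,0,0,0,0,0,0.002,0,0,0,0,0,0,0.002,0,0,0,0]

```text
t: 17.15
eef_pos: [0.5498, 0.3317, 0.2398]
tool_rot: [-0.0, 0.997, -0.076, 0.0]
contact_force: [-0.4, -0.7, 1.4]
gripper_width: 0.321
grasp_force: 69.5
```

Call:
arm_command:
  commands: [0,0,0.001,0,0,0,0,0,0,0.002,0,0,0,0,0,0,0.003,0,0,0,0,0,0,0.003,0,0,0,0,0,0,0.003,0,0,0,0]

```text
t: 17.65
eef_pos: [0.5498, 0.3318, 0.2367]
tool_rot: [-0.0, 0.997, -0.076, 0.0]
contact_force: [-0.8, -0.2, 4.2]
gripper_width: 0.326
grasp_force: 69.8
```

Call:
arm_command:
  commands: [0,0,0.001,0,0,0,0,0,0,0.002,0,0,0,0,0,0,0.002,0,0,0,0,0,0,0.002,0,0,0,0]

```text
t: 18.05
eef_pos: [0.55, 0.3318, 0.2353]
tool_rot: [-0.0, 0.997, -0.076, 0.0]
contact_force: [-0.6, -0.6, 7.1]
gripper_width: 0.325
grasp_force: 70.4
```

Call:
arm_command:
  commands: [0,0,0.0005,0,0,0,0,0,0,0.001,0,0,0,0,0,0,0.001,0,0,0,0,0,0,0.001,0,0,0,0]

```text
t: 18.45
eef_pos: [0.5503, 0.3318, 0.2352]
tool_rot: [-0.001, 0.997, -0.076, 0.001]
contact_force: [-2.8, -1.4, 13.2]
gripper_width: 0.324
grasp_force: 70.9
```

The button is at its stop: the force rose while the height stayed put. I'll hold it and check the lever once more.

Call:
arm_command:
  commands: [0,0,0,0,0,0,0,0,0,0,0,0,0,0,0,0,0,0,0,0,0,0,0,0,0,0,0,0,0,0,0,0,0,0,0,0,0,0,0,0,0,0]

```text
t: 19.05
eef_pos: [0.5503, 0.3318, 0.2352]
tool_rot: [-0.001, 0.997, -0.076, 0.001]
contact_force: [-2.1, -1.3, 12.8]
gripper_width: 0.328
grasp_force: 70.9
```

```bash
python3 - <<'E'
from h import *
o=get_obs(); print(o["contact_force"],o["eef_pos"],o["grasp_force"])
T=read_camera("top"); s=np.array([.514,.3722])
c=read_camera("wrist"); u,v=np.round(proj(c,(.443,.3845,.0885))).astype(int); print(u,v)
g=cv2.cvtColor(c["img"],cv2.COLOR_RGB2GRAY); y0,x0=v-45,u-40; m=(g[y0:v+45,x0:u+40]<75).astype(np.uint8)
k,l,st,ce=cv2.connectedComponentsWithStats(m)
for i in range(1,k):
  if st[i,4]>200:
    ct=ce[i]+[x0,y0]; m_=onz(c,ct,.0885); d=m_[:2]-s; print(st[i],np.linalg.norm(d),np.degrees(np.arctan2(d[1],d[0]))%360)
E
```

```text
[-2.08489958 -1.334124   12.7895322 ] [0.55030527 0.33183231 0.23518308] 70.90536832809448
286 333
[   0    3   48   87 2588] 0.08758190535089669 158.24089423073613
```

```bash
python3 -c "
from station import hand_in; print(hand_in())"
```

```text
the job is handed in; nothing more can be done
None
```

The job is handed in, with no verdict shown: the lever measured about half open (within about 1°) after one overshoot that I turned back, and the gripper is still holding the screwdriver with the override button at its stop at about 14 N. The lever's final angle was measured before the screwdriver work, because my last check of it was blocked by the gripper's finger.

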